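Push a square tube into the corner stop

ROBOT

A 6-joint arm with a two-finger parallel gripper is mounted at the origin on a cart in front of the work surface, level with it; the furniture and walls round the work are solid. World frame = base frame: x ahead of the robot, y to its left, z up, the work surface at z = 0. Lengths are in m, angles in rad, forces in N, time in s.
With the tool pointing down it reaches from about 0.425 to 0.95 m from the base axis. Payload 3.5 kg.
Tool frame: the origin (TCP) lies midway between the tips of the shut fingers; the grasp point (between the pads) lies 19 mm behind it (ctrl.pinch_z is the distance from the TCP to the grasp point, in m); z points along the fingers, y is the line along which they close (so a half turn about z gives the same grasp; the last joint's range is limited). The gripper opens to 85 mm and grips with 20 to 120 N. Pads are 22 mm wide; open, the fingers measure 114 mm over their backs; the gripper's body (76 mm by 85 mm) begins 54 mm behind the grasp point. The pads swing forward as they close: fully open they stand 13 mm farther back than shut.
Start: joints at [-1.389, 0.286, 1.577, -0, 1.279, -0.15], TCP at [0.22, -0.638, 0.231] pointing down, gripper open.
Joint ranges: [-2.77, 2.77], [-0.9, 2.22], [0.21, 2.48], [-1.53, 4.67], [0.24, 2.81], [-2.84, 2.84]. Speed limits (rad/s): [2.79, 2.79, 3.14, 3.14, 3.14, 3.14].

INTERFACE

Orientations are given as a unit quaternion [x, y, z, w].
In Python, from plant import get_state, viewer, sign_off, ctrl gives the robot as it stands. The module is installed in compiled form; this text tells all that it offers.
- The arm moves only by the shell command python3 -m handwheel 'ROWS' [FORCE]. ROWS is JSON, a list that holds one entry, the list of rows, each a list of 5 numbers: the finger opening in m, from 0 to 0.0854, then the shift along the tool's x, y, z in m, then the turn about the tool's z in degrees. In form: [[[claw, x, y, z, spin], ...]]. A call has 1 to 12 rows; each row shifts and turns the commanded pose from where the row before left it, along the tool's axes as they then stand; what a row does not reach is not made up. A row lasts 1/12 s, in which the tool goes at most 41.7 mm and 7.16 degrees, less where a joint would pass 70% of its speed; a pose out of reach is approached as far as the arm can. A call is refused whole if a number of a shift passes 0.0417 or a number of a turn 7.16, either way. A call with a gripper value outside its range is refused whole. The fingers move at their own pace and stop on an object; FORCE is the grip in N (left out, the last holds). Time passes only in rows, so rows that do not move let the fingers close. It gives the time, the measured TCP pose, the force, the opening and the grip force at its end, in the units of the state.
- get_state(): the state, without advancing time (a new reading comes with each control period).
- viewer.read_camera(name): name is "scene" or "top"; returns the picture (480x640x3 uint8, blue, green, red); there is no depth.
- viewer.camera_params(name): a dict with "fov_y" (degrees; the focal length in pixels is half the picture's height over the tangent of half this angle, whatever the lens; pixels are square), "cx", "cy" (the principal point, pixels), "k1" (the pictures are not rectified: a ray, as slopes to the right and down, at radius r is drawn at 1 + k1 r^2 times it, then the intrinsics apply), "xyz" and "attitude" of the camera in the world. Camera axes: x right, y up, looking along -z (the intrinsics and any distortion apply to the point x, -y, -z); pixel columns grow to the right and rows downward; lengths in m; the calibration is good to about 2 mm. A picture is of the moment at which its call begins. camera_params takes no time and is no camera call.
- sign_off(): hands the job in; it is judged then, once.
Trained networks look in the newest picture that a camera, given by its name, has taken for a name from the list of things; names that differ only in an ending like _2 or _b are one class to them, and where a whole thing is asked for, a point or a joint stands for the part that bears it (a point fixed in the world has none). Each returns a list of dicts, best first, with "confidence" (0 to 1); they miss things now and then, are a little off and sometimes report something else, mostly with a low value. They report only what shows in the picture. A call takes as long as a camera call. They do not tell look-alikes from the thing itself.
- viewer.look_for(camera, name): "extent" ([left, top, width, height] as shares, 0 to 1, of the picture: columns of its width, rows of its height, round what is visible of it).
- viewer.outline_of(camera, name): "mask" (480x640 bool, what is visible of it) and "extent" ([left, top, width, height] as shares, 0 to 1, of the picture: columns of its width, rows of its height, round what is visible of it).
- viewer.pinpoint(camera, name): "xy" ([column, row] as shares, 0 to 1, of the picture: columns of its width, rows of its height: a listed point, or the origin of a listed thing).
The state is a dict: "time": time; "qpos": joint angles; "dq": joint speeds; "joint_efforts": joint torques, N m; "eef_pos": TCP position; "tcp_rot": TCP orientation; "contact_force": force on the tool from outside, world axes, zero at the start; "wrist_torque": the same for the moment, N m; "opening": opening from 0.0 (shut) to 1.0 (fully open); "finger_force": force on a finger pad.
Only numpy, scipy, OpenCV 4.12 (cv2) and the standard library are available. Lean on these libraries where they do the work, as an engineer would, in place of code of your own. Each camera call takes 0.05 s, during which the arm holds its last target. There are 200 camera calls.

TASK

Push the loose pale grey square tube along the welding table until it lies flat against the long blue fence with its end against the blue stop block, ready for tacking. Only push it: keep it down flat on the table the whole way, and never pick it up. Leave the green tin, the yellow tape measure and the red welding magnet that stand round the stop where they are, and finish clear of everything.

Things in the scene. Friction and masses are not known exactly. Their poses are not given: they have to be found in the camera images.
- tube_center (a point): centre of the loose square pale grey tube offcut, 40 x 120 x 40 mm, lying on the table; the point is half-way up, 20 mm above the table. Its y axis runs along the tube's 120 mm length, z is up; both ends are alike. 0.1 to 0.25 kg, slides easily. Starts on the open side of the fence, clear of it and of the stop.
- corner_stop: blue L-shaped corner stop, fixed, 25 mm tall (30 over screw heads). Origin on the table at the L's inner corner, z up. Long fence: working face x = 0, from y = 0 to -225 mm, bar behind it to x = +20. Stop block: working face y = 0, from x = 0 to -70 mm, block behind it to y = +25. The tube belongs inside (x, y below 0), length along y; seated, its centre is at x = -20, y = -60 mm.
- grease_tin: bystander: green round tin with a grey lid, 72 mm across, 61 mm tall; origin at the centre of its underside; to be left where it stands
- tape_measure: bystander: yellow and black tape measure, 64 x 71 x 34 mm; origin at the centre of its underside; to be left where it stands
- weld_magnet: bystander: red arrow-shaped welding magnet, 64 x 80 mm, 16 mm tall; origin at the centre of its underside; to be left where it stands
- tube: the same square tube; this origin lies at the centre of its underside
Things that resemble listed ones, but are neither listed nor needed, are in the scene too. What is shaped like the tube but purple is not meant.

How it is judged:
At the end, for the whole second after the job is handed in: The tube lies flat on the table at rest, along the fence within 2 degrees, its side within 3.5 mm of the fence and its end within 4 mm of the stop block; the tin, tape measure and magnet are within 15 mm of where they stood (x of tube_center in the frame of corner_stop between -0.0235 and -0.017 m and y of tube_center in the frame of corner_stop between -0.064 and -0.057 m and angle between the y axis of tube_center and the y axis of corner_stop, either way round below 0.035 rad and angle between tube_center's own z axis and vertical below 0.05 rad and height (world z) of tube_center below 0.024 m and linear speed of tube below 0.01 m/s and distance of each of grease_tin, tape_measure, weld_magnet from where it was at the start of the episode below 0.015 m); the robot touches nothing.
It fails at once if the tube is lifted off the table (its centre more than 8 mm above where it lies) (height (world z) of tube_center above 0.028 m).
It fails at once if the tube is tipped up (more than 15 degrees) (angle between tube_center's own z axis and vertical above 0.26 rad).
It fails at once if the grease tin is pushed more than 15 mm from its place (distance of grease_tin from where it was at the start of the episode above 0.015 m).
It fails at once if the tape measure is pushed more than 15 mm from its place (distance of tape_measure from where it was at the start of the episode above 0.015 m).
It fails at once if the weld magnet is pushed more than 15 mm from its place (distance of weld_magnet from where it was at the start of the episode above 0.015 m).
It also fails if it takes over 45 s, if anything falls off the work surface, if the arm or the gripper's body presses on something with over 40 N, if the wrist force passes 120 N, or if a joint passes its speed limit or range.

## Working session

There is one attempt and no reset: what is moved stays moved. The work goes in short steps, Python scripts to look and compute and a shell command to move; the robot and the scene stay as the last step left them, time stands still between calls to the robot, and variables do not carry over. Pictures are saved under pics/ and viewed, at most 10 in all, crops included, and the job is handed in when it is done.

```bash
mkdir -p pics
cat > h.py <<'E'
import numpy as np, cv2
from scipy.spatial.transform import Rotation as R
from plant import get_state, viewer, sign_off, ctrl
def cam(n):
    p=viewer.camera_params(n); f=240/np.tan(np.radians(p["fov_y"])/2)
    K=np.array([[f,0,p["cx"]],[0,f,p["cy"]],[0,0,1]]); D=np.array([p["k1"],0,0,0,0.])
    return K,D,R.from_quat(p["attitude"]).as_matrix(),np.array(p["xyz"])
F=np.diag([1,-1,-1.])
def to_world(n,px,z):
    K,D,A,c=cam(n)
    u=cv2.undistortPoints(np.array(px,float).reshape(-1,1,2),K,D,None,None,).reshape(-1,2)
    d=(A@F@np.c_[u,np.ones(len(u))].T).T
    return c+d*((z-c[2])/d[:,2])[:,None]
def to_px(n,P):
    K,D,A,c=cam(n)
    q=((np.array(P,float).reshape(-1,3)-c)@A@F)
    return cv2.projectPoints(q,np.zeros(3),np.zeros(3),K,D)[0].reshape(-1,2)
E
python3 - <<'E'
from h import *
for n in ("scene","top"):
    im=viewer.read_camera(n); cv2.imwrite(f"pics/{n}0.png",im)
    print(n,viewer.camera_params(n))
    for t in ("tube_center","corner_stop","grease_tin","tape_measure","weld_magnet"):
        z=.02 if t=="tube_center" else 0
        for d in viewer.pinpoint(n,t):
            px=np.array(d["xy"])*[640,480]; print(t,round(d["confidence"],2),px.round(0),to_world(n,px,z).round(3)[0])
E
```

```text
scene {'fov_y': 53.98707969331126, 'cx': 319.00879179341104, 'cy': 242.2159420419065, 'k1': -0.018682567524210346, 'xyz': array([0.26460618, 0.57202219, 0.62502062]), 'attitude': array([-0.10966677,  0.3983804 ,  0.87174435, -0.26330219])}
tube_center 0.73 [376. 333.] [0.436 0.121 0.02 ]
tube_center 0.71 [275. 225.] [ 0.737 -0.007  0.02 ]
tube_center 0.68 [362. 246.] [ 0.557 -0.051  0.02 ]
tube_center 0.65 [206. 238.] [0.822 0.102 0.02 ]
tube_center 0.59 [436. 282.] [ 0.401 -0.04   0.02 ]
corner_stop 0.93 [278. 274.] [0.659 0.086 0.   ]
grease_tin 0.63 [277. 223.] [ 0.751 -0.034  0.   ]
tape_measure 0.75 [258. 328.] [0.611 0.206 0.   ]
weld_magnet 0.57 [403. 203.] [ 0.562 -0.25   0.   ]
top {'fov_y': 53.44751000074291, 'cx': 321.57566332013624, 'cy': 241.38122271694652, 'k1': -0.038760627140630395, 'xyz': array([ 0.43776708, -0.0139527 ,  0.99452596]), 'attitude': array([-0.07967787,  0.05461942,  0.71139613, -0.69612047])}
tube_center 0.92 [270. 335.] [0.437 0.127 0.02 ]
tube_center 0.91 [280. 150.] [0.831 0.105 0.02 ]
tube_center 0.86 [345. 355.] [ 0.394 -0.023  0.02 ]
tube_center 0.85 [354. 280.] [ 0.544 -0.046  0.02 ]
corner_stop 0.86 [289. 223.] [0.672 0.089 0.   ]
grease_tin 0.92 [344. 186.] [ 0.751 -0.031 -0.   ]
tape_measure 0.55 [229. 256.] [0.604 0.219 0.   ]
weld_magnet 0.91 [443. 273.] [ 0.555 -0.233  0.   ]
weld_magnet 0.32 [355. 282.] [ 0.541 -0.048  0.   ]
```

View pics/top0.png

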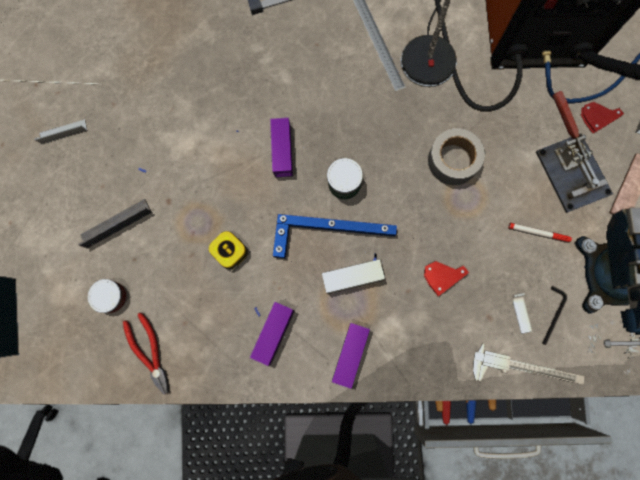

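View pics/scene0.png

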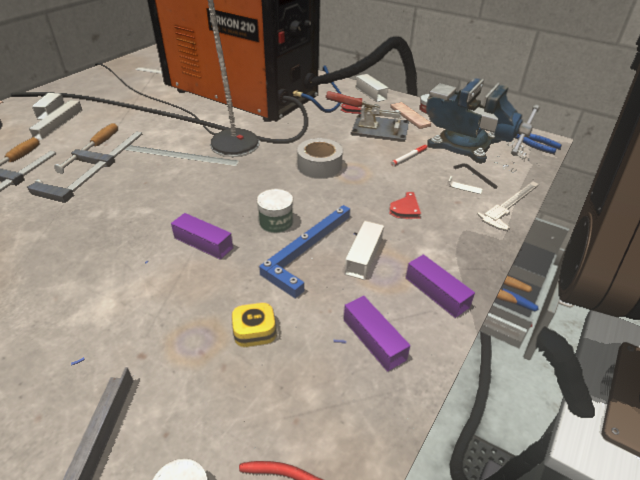

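The top view shows four tube-shaped blocks. Three are purple, at (282,147), (272,334) and (351,355). The pale grey one at (354,276) is the only one that fits the description. The blue L has its inner corner near (288,228), with the fence running right. I'll fit the poses and confirm them in a crop.

```bash
cat > fit.py <<'E'
from h import *
from scipy.optimize import minimize
def box(x0,x1,y0,y1,h): return np.array([[x,y,z] for x in(x0,x1) for y in(y0,y1) for z in(0,h)])
TUBE=[box(-.02,.02,-.06,.06,.04)]
STOP=[box(0,.02,-.225,.025,.025),box(-.07,.02,0,.025,.025)]
S=4
def place(b,p):
    c,s=np.cos(p[2]),np.sin(p[2]); return b@np.array([[c,-s,0],[s,c,0],[0,0,1]]).T+[p[0],p[1],0]
def render(n,model,p):
    m=np.zeros((480,640),np.uint8)
    m=cv2.resize(m,None,fx=S,fy=S,interpolation=0)
    for b in model:
        q=(to_px(n,place(b,p))+.5)*S
        cv2.fillConvexPoly(m,cv2.convexHull(np.round(q*16).astype(np.int32)),1,shift=4)
    return m
def colour(im,kind):
    h=cv2.cvtColor(im,cv2.COLOR_BGR2HSV)
    return ((h[...,0]>98)&(h[...,0]<125)&(h[...,1]>120)) if kind=="stop" else None
def fit(masks,model,p0):
    M={n:cv2.resize(m.astype(np.uint8),None,fx=S,fy=S,interpolation=cv2.INTER_LINEAR) for n,m in masks.items()}
    def cost(p):
        c=0
        for n,m in M.items():
            r=render(n,model,p); c+=1-(r&m).sum()/(r|m).sum()
        return c
    sim=np.array([p0,p0+np.array([.008,0,0]),p0+np.array([0,.008,0]),p0+np.array([0,0,.1])])
    r=minimize(cost,p0,method="Nelder-Mead",options=dict(initial_simplex=sim,xatol=1e-5,fatol=1e-5,maxiter=250))
    return r.x,r.fun
def mask_of(n,t,near):
    best=[d for d in viewer.outline_of(n,t)]
    best=[d for d in best if d["mask"][max(0,int(near[1])-4):int(near[1])+5,int(near[0])-4:int(near[0])+5].any()]
    return best[0]["mask"] if best else None
def rel(stop,tube):
    d=np.array(tube[:2])-stop[:2]; c,s=np.cos(stop[2]),np.sin(stop[2])
    return np.array([c*d[0]+s*d[1],-s*d[0]+c*d[1]]),np.degrees(tube[2]-stop[2])
E
cat > m0.py <<'E'
from fit import *
ims={n:viewer.read_camera(n) for n in("top","scene")}
out={}
for t,model,p0 in(("tube",TUBE,np.array([.544,-.046,-.1])),("corner_stop",STOP,np.array([.665,.085,.07]))):
    c=p0[:2] if t=="tube" else p0[:2]+[.01,-.1]
    ms={n:mask_of(n,t,to_px(n,[*c,.025])[0]) for n in ims}; ms={n:m for n,m in ms.items() if m is not None}
    for k in [list(ms)]+[[n] for n in ms]:
        p,f=fit({n:ms[n] for n in k},model,p0); print(t,k,p.round(4),round(f,3)); out.setdefault(t,p)
print(rel(out["corner_stop"],out["tube"])); np.save("stop.npy",out["corner_stop"])
im=cv2.resize(ims["top"],None,fx=4,fy=4,interpolation=cv2.INTER_CUBIC)
for t,m in(("tube",TUBE),("corner_stop",STOP)):
    c,_=cv2.findContours(render("top",m,out[t]),0,1); cv2.drawContours(im,c,-1,(0,255,0),1)
cv2.imwrite("pics/crop0.png",im[740:1240,1000:1800])
s=get_state(); print(s["eef_pos"],R.from_quat(s["tcp_rot"]).as_matrix().round(3),s["time"],s["opening"])
E
python3 m0.py
```

```text
tube ['top'] [ 0.5509 -0.0423  0.1952] 0.05
tube ['top'] [ 0.5509 -0.0423  0.1952] 0.05
corner_stop ['top', 'scene'] [ 0.6642  0.088  -0.1254] 0.2
corner_stop ['top'] [ 0.6646  0.0892 -0.1244] 0.091
corner_stop ['scene'] [ 0.6631  0.0852 -0.1251] 0.081
(array([-0.09606435, -0.14345556]), np.float64(18.365654280768776))
[ 0.21989767 -0.63818517  0.23134095] [[ 0.945  0.326  0.   ]
 [ 0.326 -0.945 -0.   ]
 [ 0.     0.    -1.   ]] 0.9 1.000915892107586
```

View pics/crop0.png

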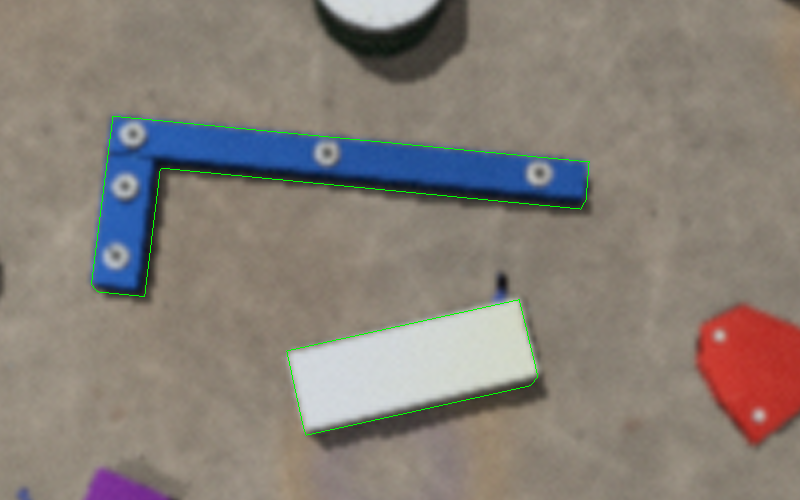

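The crop confirms the pale grey tube at (410,365) in the crop. Both fitted outlines lie on the tube and the L, and the tin, magnet and purple blocks are clear of the path. First I'll turn the gripper into line with the fence, then travel high with it open.

```bash
python3 -m handwheel '[[[0.085,0,0,0,6.55],[0.085,0,0,0,6.55],[0.085,0,0,0,6.55],[0.085,0,0,0,6.55],[0.085,0.0093,-0.0316,0,0],[0.085,0.0093,-0.0316,0,0],[0.085,0.0093,-0.0316,0,0],[0.085,0.0093,-0.0316,0,0],[0.085,0.0093,-0.0316,0,0],[0.085,0.0093,-0.0316,0,0],[0.085,0.0093,-0.0316,0,0],[0.085,0.0093,-0.0316,0,0]]]'
python3 -m handwheel '[[[0.085,0.0093,-0.0316,0,0],[0.085,0.0093,-0.0316,0,0],[0.085,0.0093,-0.0316,0,0],[0.085,0.0093,-0.0316,0,0],[0.085,0.0093,-0.0316,0,0],[0.085,0.0093,-0.0316,0,0],[0.085,0.0093,-0.0316,0,0],[0.085,0.0093,-0.0316,0,0],[0.085,0.0093,-0.0316,0,0],[0.085,0.0093,-0.0316,0,0],[0.085,0.0093,-0.0316,0,0],[0.085,0.0093,-0.0316,0,0]]]'
cat > st.py <<'E'
from fit import *
s=get_state(); st=np.load("stop.npy"); m=R.from_quat(s["tcp_rot"]).as_matrix()
r,a=rel(st,[*s["eef_pos"][:2],np.arctan2(m[1,0],m[0,0])])
print("t",round(s["time"],2),"tcp in stop",r.round(4),"z",round(s["eef_pos"][2],4),"yaw",round(a,2),"F",np.round(s["contact_force"],1),"open",round(s["opening"],2))
E
python3 st.py
```

```text
time: 1.9
eef_pos: [0.3258, -0.3952, 0.2315]
tcp_rot: [0.998, -0.063, 0.0, 0.0]
contact_force: [-0.4, -0.9, 0.4]
opening: 0.999
finger_force: 0.0
time: 2.9
eef_pos: [0.484, -0.0328, 0.2317]
tcp_rot: [0.998, -0.063, 0.0, 0.0]
contact_force: [0.1, -1.0, 0.9]
opening: 1.001
finger_force: 0.0
t 2.9 tcp in stop [-0.1637 -0.1424] z 0.2317 yaw -0.0 F [ 0.1 -1.   0.9] open 1.0
```

```bash
python3 -m handwheel '[[[0.085,0,0,0.0365,0],[0.085,0,0,0.0365,0],[0.085,0,0,0.0365,0],[0.085,0,0,0.0365,0],[0.085,0,0,0.0365,0],[0.085,0,0,0.025,0],[0.085,0,0,0.012,0],[0.085,0,0,0.006,0],[0.085,0,0,0,0]]]'; python3 st.py
python3 - <<'E'
from h import *
cv2.imwrite("pics/scene1.png",viewer.read_camera("scene")[150:400,200:500])
E
```

```text
time: 3.65
eef_pos: [0.4826, -0.0342, 0.0046]
tcp_rot: [0.998, -0.063, -0.001, -0.0]
contact_force: [-0.3, 0.6, 0.3]
opening: 0.994
finger_force: 0.0
t 3.65 tcp in stop [-0.1649 -0.1439] z 0.0046 yaw -0.01 F [-0.3  0.6  0.3] open 0.99
```

View pics/scene1.png

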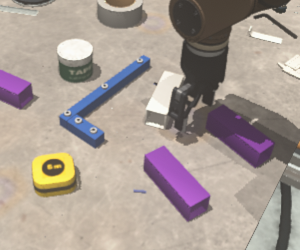

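The crop shows the fingers down between the tube at about (160,100) and the purple block at about (240,135), touching neither. Now I'll push slowly toward the fence.

```bash
python3 -m handwheel '[[[0.085,0.008,0,0,0],[0.085,0.008,0,0,0],[0.085,0.008,0,0,0],[0.085,0.008,0,0,0],[0.085,0.008,0,0,0],[0.085,0.008,0,0,0],[0.085,0.008,0,0,0],[0.085,0.008,0,0,0],[0.085,0.008,0,0,0],[0.085,0.008,0,0,0],[0.085,0.008,0,0,0],[0.085,0.006,0,0,0]]]'; python3 st.py
cat > m1.py <<'E'
from fit import *
import sys
st=np.load("stop.npy"); im=viewer.read_camera("top"); g=np.array([float(v) for v in sys.argv[1:4]])
c,s=np.cos(st[2]),np.sin(st[2]); w=np.array([st[0]+c*g[0]-s*g[1],st[1]+s*g[0]+c*g[1],st[2]+np.radians(g[2])])
m=mask_of("top","tube",to_px("top",[*w[:2],.04])[0])
if m is not None:
    p,f=fit({"top":m},TUBE,w); print("tube",rel(st,p),round(f,3))
else: print("no mask")
if len(sys.argv)>4: cv2.imwrite(sys.argv[4],cv2.resize(im[160:340,200:460],None,fx=3,fy=3,interpolation=2))
E
python3 m1.py -0.03 -0.14 0 pics/p1.png
```

```text
time: 4.7
eef_pos: [0.5779, -0.0464, 0.0058]
tcp_rot: [0.998, -0.063, 0.0, 0.0]
contact_force: [-1.4, -0.1, -0.6]
opening: 0.993
finger_force: 0.5
t 4.7 tcp in stop [-0.0688 -0.1441] z 0.0058 yaw -0.01 F [-1.4 -0.1 -0.6] open 0.99
no mask
```

View pics/p1.png

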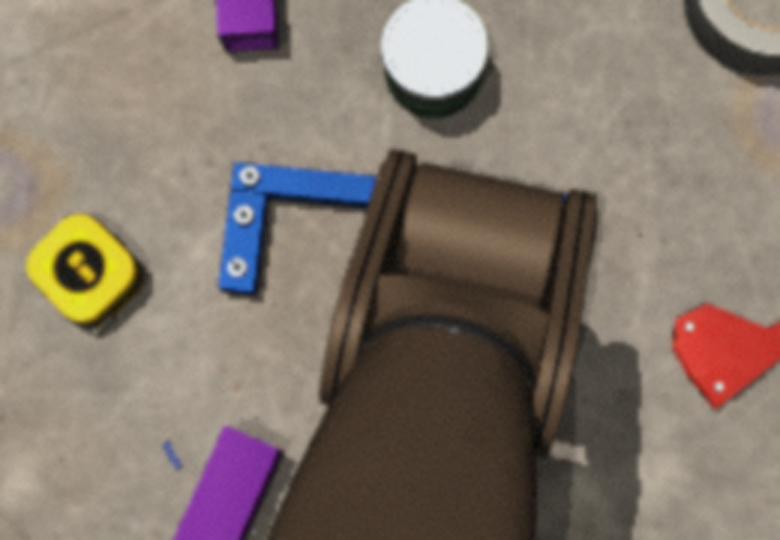

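The arm hides the tube in the top view, while the tin, tape and magnet look untouched. I'll go on by force in small steps.

```bash
python3 -m handwheel '[[[0.085,0.003,0,0,0],[0.085,0.003,0,0,0],[0.085,0.003,0,0,0],[0.085,0.003,0,0,0],[0.085,0,0,0,0]]]'; python3 st.py; python3 -m handwheel '[[[0.085,0.002,0,0,0],[0.085,0.001,0,0,0],[0.085,0,0,0,0]]]'; python3 st.py
```

```text
time: 5.22
eef_pos: [0.5893, -0.0478, 0.0059]
tcp_rot: [0.998, -0.063, 0.0, 0.0]
contact_force: [0.5, 0.3, -0.3]
opening: 0.997
finger_force: 0.3
t 5.22 tcp in stop [-0.0573 -0.1441] z 0.0059 yaw -0.01 F [ 0.5  0.3 -0.3] open 1.0
time: 5.47
eef_pos: [0.5919, -0.0481, 0.0058]
tcp_rot: [0.998, -0.063, 0.0, 0.0]
contact_force: [-1.3, -0.2, -0.2]
opening: 0.995
finger_force: 0.3
t 5.47 tcp in stop [-0.0547 -0.1441] z 0.0058 yaw -0.01 F [-1.3 -0.2 -0.2] open 0.99
```

```bash
python3 -m handwheel '[[[0.085,0.001,0,0,0],[0.085,0.001,0,0,0],[0.085,0,0,0,0]]]'|grep force; python3 -m handwheel '[[[0.085,0.001,0,0,0],[0.085,0.001,0,0,0],[0.085,0,0,0,0]]]'|grep force; python3 st.py
```

```text
contact_force: [-0.5, -0.4, -0.4]
finger_force: 0.3
contact_force: [-6.1, 0.3, 4.9]
finger_force: 3.1
t 5.97 tcp in stop [-0.0524 -0.1441] z 0.0058 yaw 0.01 F [-6.1  0.3  4.9] open 1.0
```

Contact with the fence. Next I'll back off, lift, shut the gripper and move beyond the free end.

```bash
python3 -m handwheel '[[[0.085,-0.004,0,0,0],[0.085,-0.016,0,0,0],[0.085,-0.02,0,0,0],[0.085,0,0,-0.035,0],[0.085,0,0,-0.035,0],[0,0,0.027,-0.035,0],[0,0,0.027,0,0],[0,0,0.027,0,0],[0,0,0.027,0,0],[0,0,0.01,0,0],[0,0,0,0,0],[0,0,0,0,0]]]'|grep force; python3 st.py; python3 m1.py -0.02 -0.14 0 pics/p2.png
```

```text
contact_force: [0.3, -0.4, 0.4]
finger_force: 0.0
t 6.97 tcp in stop [-0.0908 -0.2605] z 0.1087 yaw -0.08 F [ 0.3 -0.4  0.4] open 0.01
tube (array([-0.01996026, -0.14825038]), np.float64(0.12679777825739708)) 0.035
```

View pics/p2.png

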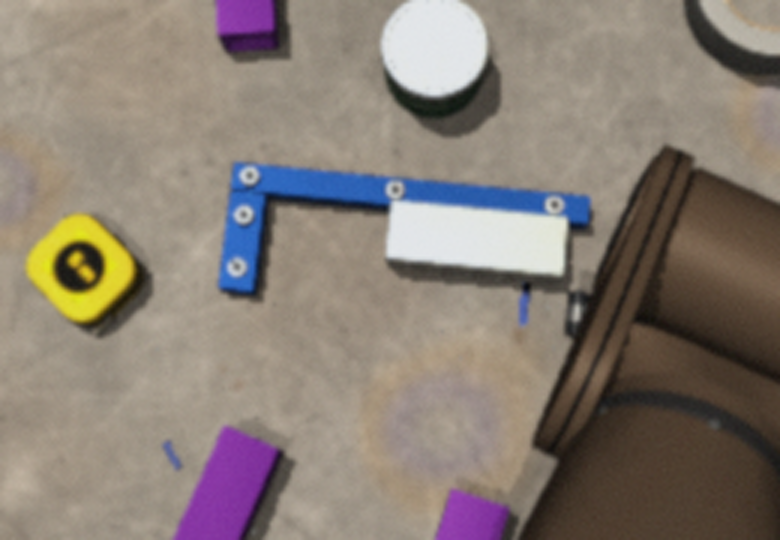

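The tube lies flush on the fence at crop (478,235), with its end about 88 mm from the stop. I'll come down behind its free end and push along the fence.

```bash
python3 -m handwheel '[[[0,0.034,0,0,0],[0,0.034,0,0,0],[0,0,0,0.035,0],[0,0,0,0.035,0],[0,0,0,0.02,0],[0,0,0,0.006,0],[0,0,0,0,0]]]'|grep force; python3 st.py; python3 -m handwheel '[[[0,0,-0.009,0,0],[0,0,-0.009,0,0],[0,0,-0.009,0,0],[0,0,-0.009,0,0],[0,0,-0.009,0,0],[0,0,-0.009,0,0],[0,0,-0.009,0,0],[0,0,-0.009,0,0],[0,0,-0.009,0,0],[0,0,-0.009,0,0],[0,0,-0.009,0,0],[0,0,-0.006,0,0]]]'|grep force; python3 st.py
python3 - <<'E'
from h import *
cv2.imwrite("pics/scene2.png",cv2.resize(viewer.read_camera("scene")[180:340,220:440],None,fx=3,fy=3))
E
```

```text
contact_force: [-0.4, 0.1, 0.3]
finger_force: 0.0
t 7.65 tcp in stop [-0.0247 -0.2586] z 0.0101 yaw 0.09 F [-0.4  0.1  0.3] open -0.0
contact_force: [-0.3, -2.1, 2.0]
finger_force: 1.1
t 8.65 tcp in stop [-0.0232 -0.1543] z 0.0126 yaw 0.03 F [-0.3 -2.1  2. ] open 0.0
```

View pics/scene2.png

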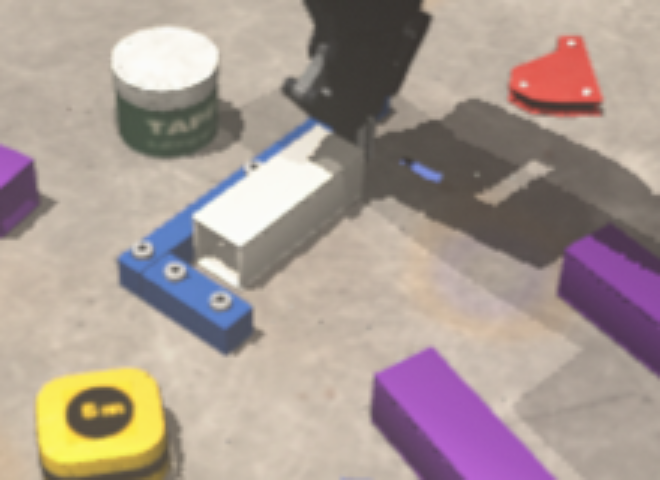

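The tube is still on the fence, with its near end at crop (225,260), about 20 mm short of the stop block. I'll close the rest gently.

```bash
python3 -m handwheel '[[[0,0,-0.005,0,0],[0,0,-0.004,0,0],[0,0,-0.003,0,0],[0,0,-0.002,0,0],[0,0,0,0,0]]]'|grep contact; python3 st.py; for i in 1; do python3 -m handwheel '[[[0,0,-0.001,0,0],[0,0,-0.001,0,0],[0,0,0,0,0]]]'|grep contact; python3 -m handwheel '[[[0,0,-0.001,0,0],[0,0,-0.001,0,0],[0,0,0,0,0]]]'|grep contact; done; python3 st.py
```

```text
contact_force: [0.0, 1.3, 0.1]
t 9.12 tcp in stop [-0.0233 -0.141 ] z 0.0125 yaw -0.01 F [0.  1.3 0.1] open 0.01
contact_force: [-0.5, -0.9, -0.8]
contact_force: [0.7, -0.3, 0.5]
t 9.62 tcp in stop [-0.023  -0.1374] z 0.0128 yaw -0.01 F [ 0.7 -0.3  0.5] open -0.0
```

```bash
python3 -m handwheel '[[[0,0,-0.001,0,0],[0,0,-0.001,0,0],[0,0,0,0,0]]]'|grep contact; python3 -m handwheel '[[[0,0,-0.001,0,0],[0,0,-0.001,0,0],[0,0,0,0,0]]]'|grep contact;  python3 st.py
```

```text
contact_force: [1.3, 0.3, 0.3]
contact_force: [-0.9, -0.4, -0.1]
t 10.12 tcp in stop [-0.0229 -0.1334] z 0.0129 yaw -0.0 F [-0.9 -0.4 -0.1] open -0.0
```

```bash
python3 -m handwheel '[[[0,0,-0.001,0,0],[0,0,-0.001,0,0],[0,0,0,0,0]]]'|grep contact; python3 st.py
python3 - <<'E'
from h import *
cv2.imwrite("pics/scene3.png",cv2.resize(viewer.read_camera("scene")[200:320,240:400],None,fx=4,fy=4))
E
```

```text
contact_force: [-1.0, -6.6, -0.1]
t 10.37 tcp in stop [-0.0227 -0.1332] z 0.0132 yaw 0.06 F [-1.  -6.6 -0.1] open 0.0
```

View pics/scene3.png

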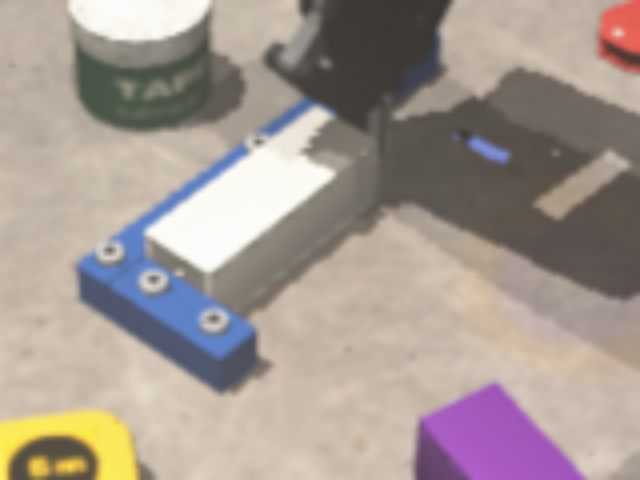

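Contact force has risen, and the tube's end meets the stop block at crop (195,285). I'll back straight off, lift, move aside and verify.

```bash
python3 -m handwheel '[[[0,0,0.004,0,0],[0,0,0.015,0,0],[0,0,0.025,0,0],[0,0,0.03,0,0],[0,0,0,-0.04,0],[0,0,0,-0.04,0],[0,0,0,-0.04,0],[0,0,0.04,0,0],[0,0,0.04,0,0],[0,0,0.04,0,0],[0,0,0.03,0,0],[0,0,0,0,0]]]'|grep contact; python3 st.py; python3 m1.py -0.02 -0.06 0 pics/p3.png
python3 - <<'E'
from h import *
viewer.read_camera("top")
for t in("grease_tin","tape_measure","weld_magnet"):
    d=viewer.pinpoint("top",t)
    if d: print(t,to_world("top",np.array(d[0]["xy"])*[640,480],0).round(3))
E
```

```text
contact_force: [-0.6, 0.9, -0.2]
t 11.42 tcp in stop [-0.0232 -0.3619] z 0.1334 yaw -0.33 F [-0.6  0.9 -0.2] open 0.0
tube (array([-0.02038393, -0.05911889]), np.float64(0.02250183478622955)) 0.046
grease_tin [[ 0.755 -0.031  0.   ]]
tape_measure [[0.614 0.219 0.   ]]
weld_magnet [[ 0.551 -0.237  0.   ]]
```

View pics/p3.png

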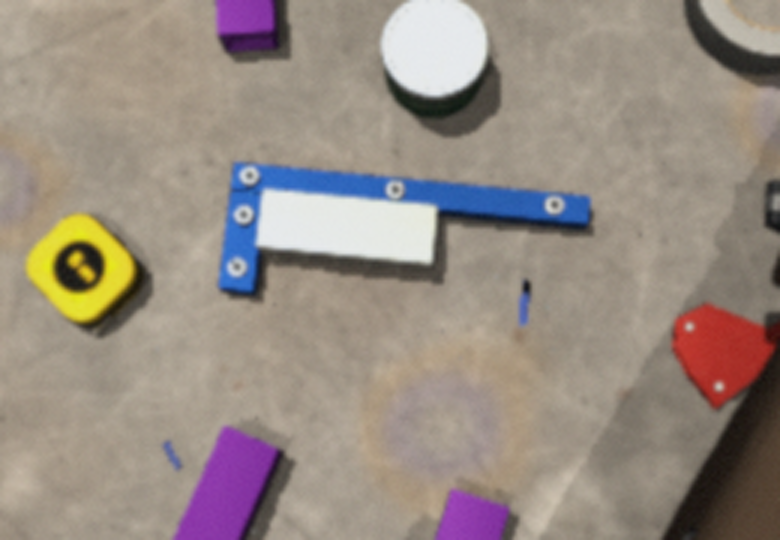

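The tube sits in the corner at crop (347,226), with the fit giving x −20.4 mm, y −59.1 mm and 0.02°. The tape, tin and magnet are at the same pixels as before, and the arm is clear.

```bash
python3 -c "from plant import sign_off; print(sign_off())"
```

```text
the job is handed in; nothing more can be done
None
```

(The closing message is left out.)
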